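# Draw the slide carrier out of the dryer and seat it in the cooling cradle

## Robot

A 7-joint arm with a two-finger parallel gripper is mounted at the origin on a cart in front of the work surface, level with it; the furniture and walls round the work are solid. World frame = base frame: x ahead of the robot, y to its left, z up, the work surface at z = 0. Lengths are in m, angles in degrees, forces in N, time in s.
With the tool pointing down it reaches from about 0.35 to 0.775 m from the base axis. Payload 3.1 kg.
Tool frame: the origin (TCP) lies on the centre line of the jaws, within the pads' length; the fingertips stand 17 mm ahead of it and the grasp point (between the pads) lies 2 mm behind it (robot.tip_reach is the distance from the TCP to the fingertips, in m); z points along the fingers, y is the direction in which the jaws open and shut (so a half turn about z gives the same grasp; the last joint's range is limited). The gripper opens to 85 mm and grips with 20 to 120 N. Pads are 22 mm wide; open, the fingers measure 114 mm over their backs; the gripper's body (76 mm by 85 mm) begins 54 mm behind the grasp point. The pads swing forward as they close: fully open they stand 13 mm farther back than shut.
Start: joints at [-75.9, 17.813, 0.802, 86.603, -0.252, 75.585, -1.558], TCP at [0.156, 0.527, 0.248] pointing down, gripper open.
Joint ranges: [-154.91, 154.91], [-16.99, 109.72], [-72.82, 74.43], [7.12, 147.25], [-82.49, 262.49], [11.32, 116.49], [-174.64, 174.64]. Speed limits (degrees/s): [159.86, 159.86, 180, 180, 180, 180, 180].

## Interface

Orientations are given as [roll, pitch, yaw] about the fixed x, y, z axes, in that order (R = Rz(yaw) Ry(pitch) Rx(roll)).
In Python, from station import robot, fingers, vision, workorder, recognise gives the robot as it stands. Calls block until the motion is done:
- robot.move_to(position, orientation): joint-space move of the TCP to a pose.
- robot.line_to(position, orientation=None, velocity=0.15, f_stop=None): straight line of the TCP; orientation=None keeps the orientation; velocity is the mean speed in m/s. With f_stop (N) it stops when the force on the tool has changed by that much, and returns True; else False.
- robot.move_j(angles): joint-space move.
- fingers.gripper_to(opening, force=None): opening from 0.0 (shut) to 1.0 (fully open); force is the grip in N (None keeps the last); returns when the fingers have stopped.
- robot.pause(seconds).
- robot.inverse_kinematics(position, orientation): joint angles nearest the present ones, or None.
- vision.grab_frame(name): name is "scene" or "top"; returns the picture (480x640x3 uint8, red, green, blue); there is no depth.
- vision.calibration(name): a dict with "mtx" (3x3 intrinsics, pixels), "extrinsics" (4x4, takes a point from world to camera coordinates). Camera axes: x right, y up, looking along -z (the intrinsics and any distortion apply to the point x, -y, -z); pixel columns grow to the right and rows downward; lengths in m; the calibration is good to about 2 mm. A picture is of the moment at which its call begins. calibration takes no time and is no camera call.
A pose or a line that the arm cannot do raises robot.PlanningError and nothing moves.
- workorder.close_job(): hands the job in, once; it reports no verdict.
Trained networks look in the newest picture that a camera, given by its name, has taken for a name from the list of things; names that differ only in an ending like _2 or _b are one class to them, and where a whole thing is asked for, a point or a joint stands for the part that bears it (a point fixed in the world has none). Each returns a list of dicts, best first, with "p" (0 to 1); they miss things now and then, are a little off and sometimes report something else, mostly with a low value. They report only what shows in the picture. A call takes as long as a camera call. They do not tell look-alikes from the thing itself.
- recognise(label, camera): "rect" ([centre column, centre row, width, height] in pixels, round what is visible of it).
Readings, each from a call of its own:
- robot.current_time_s(): time.
- robot.current_joint_positions(): joint angles.
- robot.current_dq(): joint speeds.
- robot.current_joint_torque(): joint torques, N m.
- robot.current_tool_pos(): TCP position.
- robot.current_eef_rot(): TCP orientation.
- robot.current_contact_force(): force on the tool from outside, world axes, zero at the start.
- robot.current_torque(): the same for the moment, N m.
- robot.current_finger_gap(): opening from 0.0 (shut) to 1.0 (fully open).
Only numpy, scipy, OpenCV 4.12 (cv2) and the standard library are available. Lean on these libraries where they do the work, as an engineer would, in place of code of your own. Each camera call takes 0.05 s, during which the arm holds its last target.

## Task

The slides are dry. With a fingertip pressed lightly on its thumb strip, draw the slide carrier out of the dryer along the landing until it comes up against the stop, then lift it by its two sides, lay it fully home and flat in the cooling cradle and let go. Keep off the glass slides, never bear down hard on the carrier, and leave the slide box, brown bottle, timer and forceps where they are.

Things in the scene. Friction and masses are not known exactly. Their poses are not given: they have to be found in the camera images.
- dryer: white bench slide dryer, fixed. Origin on the worktop under the middle of the hood's front edge; -x points out of the bay along the landing (the way to draw), z up. Hood over the bay x 0 to +84 mm, z 48 to 64; housing behind it x +74 to +190, to z 124; 150 wide. Bay floor and landing are one level plane, top z = 36. Carrier home: its centre at x = +5, y = 0.
- landing_stop (a point): upstand, 5 mm high, at the dryer landing's end; point on its inner face at the landing's top, dryer x = -130 mm, z = 36; axes as the dryer's. The landing, 34 wide, x = -130 to -50, is clear on both sides down to the worktop. From x = -50 to 0 the bay is open above but between side rails, inner faces y = -31.5 and +31.5, tops z = 46. At the stop the rollers click in again.
- carrier_center (a point): centre (half-way up the frame) of the slide carrier: dark flat tray 110 (x) x 60 (y) x 8 mm, about 0.19 kg (0.7 to 1.35 times), level in the dryer, -x end toward the landing. At home its frame lies 2 mm below the rail tops, so its sides can be gripped only out on the landing: against the stop its centre is at dryer x = -75, clear of the hood, sides free at mid length.
- thumb_strip: ribbed dark rubber thumb strip on the carrier, 27 mm along x, 48 along y; origin at the middle of its top, 40 mm ahead (-x) of the carrier's centre, 6 mm above it. Gives about 1 mm at 15 N. Friction about 1; the carrier slides on the dryer at about 0.3. Sprung rollers in the rails hold it home; a press of 13 to 17 N, felt and kept up, draws it off. Under 10 N the finger slips, over 22 N harms the slides.
- slides: two glass slides, 76 x 26 mm side by side, in the carrier's pocket behind the thumb strip, x = -24 to +53 mm from the carrier's middle, tops 1 mm below the frame's top. Moves with the carrier; origin at the middle of the carrier's underside, axes as the carrier's. Not to be touched.
- cradle: white cooling cradle, fixed, 150 x 96 mm base (top z = 7 mm), four blue corner locators. Origin on the worktop under its centre, x along its length. The carrier lies lengthwise, either way round, on a rib 34 wide, top z = 24. Locators at |x| 37 to 63 mm leave 1.5 mm play all round, straight to z = 30, with lead-ins up to z = 37; the waist between them is open to the base for fingers.
- cradle_seat (a point): where the carrier's centre lies when it is home in the cradle: 28 mm above the worktop over the cradle's origin; axes as the cradle's. Forcing the carrier against the cradle with over 40 N harms it.
- slide_box: closed blue slide box, 87 x 98 x 37 mm, origin at the centre of its underside; a bystander.
- reagent_bottle: brown bottle with a blue cap, 60 mm wide, 118 mm high, origin at the centre of its underside; a bystander.
- timer: small white bench timer, 66 x 70 x 36 mm, origin at the centre of its underside; a bystander.
- forceps: steel forceps lying flat, 14 x 118 x 8 mm along y, origin at the centre of the underside; a bystander.
Mind the look-alikes: they are no part of the job. There is more than one size of the part that bears carrier_center; the job needs the largest.

How it is judged:
By the outcome, as a careful person would: the job done as asked, in the order asked, and still so for the second after the job is handed in, with the robot touching nothing.
It also fails if it takes over 64 s, if anything falls off the work surface, if the arm or the gripper's body presses on something with over 40 N, if the wrist force passes 120 N, or if a joint passes its speed limit or range.

## Working session

There is one attempt and no reset: what is moved stays moved. The work goes in short steps, each a Python script; the robot and the scene stay as the last script left them, time stands still between calls to the robot, and variables do not carry over. Pictures are saved under pics/ and viewed, and the job is handed in when it is done.

```bash
ls; mkdir -p pics
cat > h.py <<'E'
import numpy as np, cv2
from station import robot, fingers, vision, workorder, recognise
def save(n,im): cv2.imwrite('pics/'+n+'.png', cv2.cvtColor(im,cv2.COLOR_RGB2BGR))
E
python3 - <<'E'
from h import *
print(robot.current_time_s())
for c in("scene","top"):
    im=vision.grab_frame(c); save(c+'0',im); k=vision.calibration(c); print(c,k)
    for l in["dryer","carrier_center","thumb_strip","slides","cradle"]:
        print(l,[(np.round(d['rect']).tolist(),round(d['p'],2)) for d in recognise(l,c)][:5])
print(robot.current_time_s(), robot.current_contact_force())
E
```

```text
pics
0.0
scene {'mtx': array([[577.06418657,   0.        , 328.10106049],
       [  0.        , 577.06418657, 234.09925455],
       [  0.        ,   0.        ,   1.        ]]), 'extrinsics': array([[ 0.89015507, -0.45528317,  0.01847124, -0.5370321 ],
       [ 0.29229862,  0.60165147,  0.74335525, -0.25736752],
       [-0.34955038, -0.65630232,  0.66864175, -0.98472318],
       [ 0.        ,  0.        ,  0.        ,  1.        ]])}
dryer [([380.0, 249.0, 177.0, 107.0], 0.94)]
carrier_center [([339.0, 350.0, 47.0, 32.0], 0.91), ([347.0, 260.0, 26.0, 30.0], 0.68), ([309.0, 167.0, 32.0, 20.0], 0.59), ([356.0, 260.0, 20.0, 17.0], 0.44)]
thumb_strip [([342.0, 263.0, 19.0, 21.0], 0.77), ([301.0, 244.0, 44.0, 8.0], 0.71), ([327.0, 349.0, 11.0, 18.0], 0.62)]
slides [([347.0, 345.0, 31.0, 19.0], 0.97), ([356.0, 261.0, 16.0, 19.0], 0.76), ([314.0, 165.0, 27.0, 16.0], 0.62)]
cradle [([382.0, 408.0, 100.0, 87.0], 0.75)]
top {'mtx': array([[451.05318218,   0.        , 316.48090266],
       [  0.        , 451.05318218, 247.82167875],
       [  0.        ,   0.        ,   1.        ]]), 'extrinsics': array([[-0.02783084, -0.99939351,  0.02092976,  0.03757595],
       [ 0.99559487, -0.02583753,  0.09012921, -0.62028915],
       [-0.08953377,  0.02334593,  0.99571013, -1.11297716],
       [ 0.        ,  0.        ,  0.        ,  1.        ]])}
dryer [([335.0, 249.0, 61.0, 71.0], 0.82)]
carrier_center [([332.0, 238.0, 30.0, 18.0], 0.66), ([395.0, 281.0, 22.0, 29.0], 0.57)]
thumb_strip [([333.0, 246.0, 20.0, 14.0], 0.7), ([392.0, 291.0, 14.0, 11.0], 0.51)]
slides [([332.0, 235.0, 22.0, 9.0], 0.53)]
cradle [([453.0, 276.0, 42.0, 60.0], 0.82)]
0.6 [1.05458933 0.25474057 0.43927678]
```

View pics/scene0.png

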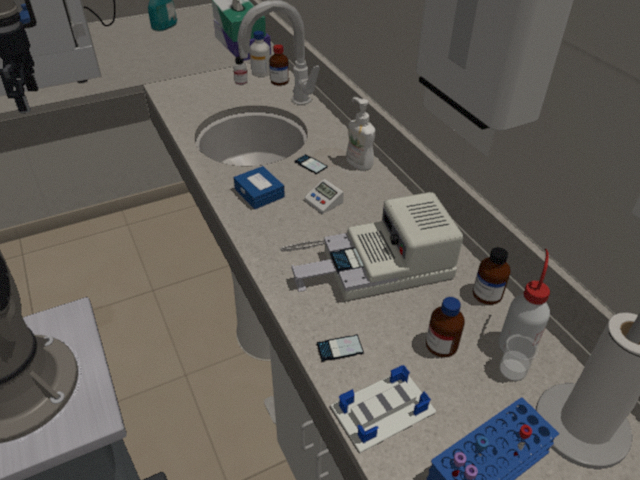

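View pics/top0.png

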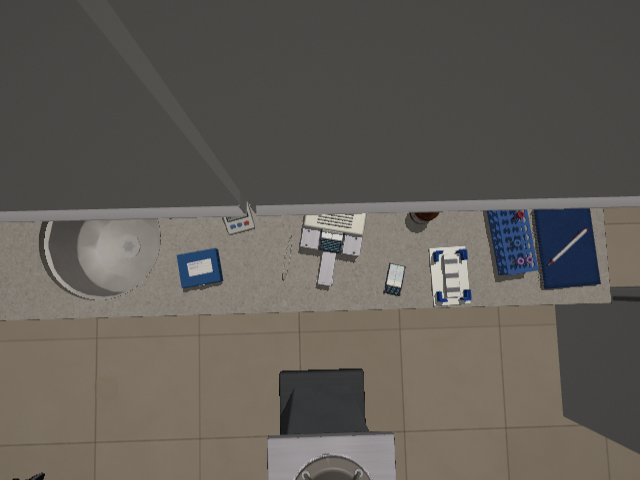

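Run:
```python
import cv2
a=cv2.imread('pics/top0.png');cv2.imwrite('pics/tc.png',cv2.resize(a[190:330,270:490],None,fx=3.6,fy=3.6,interpolation=cv2.INTER_CUBIC))
a=cv2.imread('pics/scene0.png');cv2.imwrite('pics/sc.png',cv2.resize(a[140:300,260:480],None,fx=3.6,fy=3.6,interpolation=cv2.INTER_CUBIC))
```

```text
(no output)
```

View pics/tc.png

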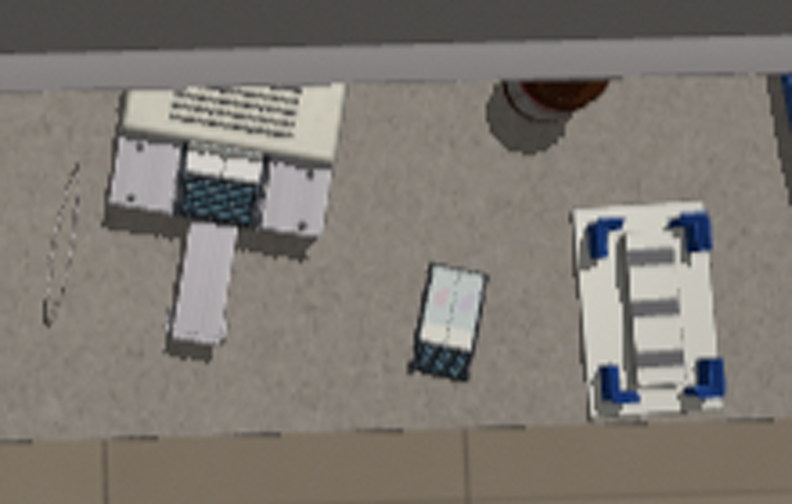

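View pics/sc.png

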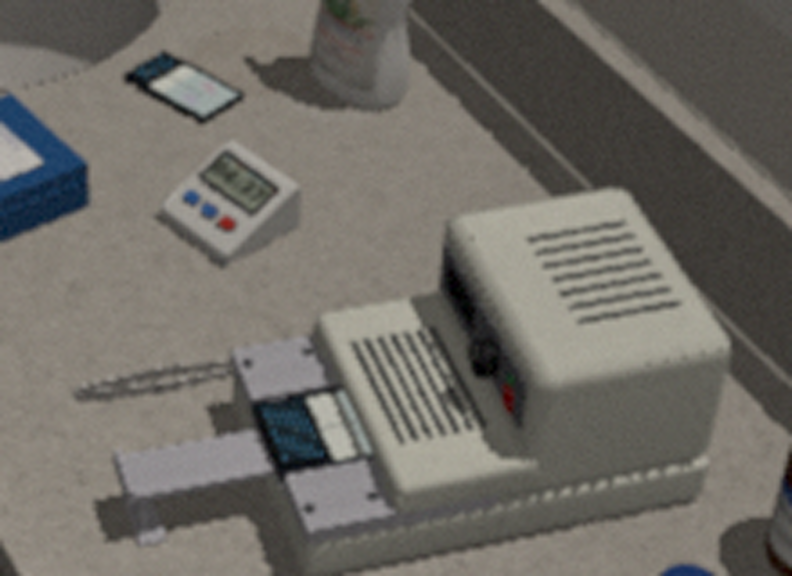

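```bash
cat > crop.py <<'E'
import cv2,sys
def crop(src,dst,c0,r0,w,h,s,step=10):
    a=cv2.imread(src)[r0:r0+h,c0:c0+w]
    b=cv2.resize(a,None,fx=s,fy=s,interpolation=cv2.INTER_CUBIC)
    for c in range((c0//step+1)*step,c0+w,step):
        x=int((c+.5-c0)*s); cv2.line(b,(x,0),(x,8),(0,0,255),1); cv2.putText(b,str(c),(x-10,20),0,.35,(0,0,255),1)
    for r in range((r0//step+1)*step,r0+h,step):
        y=int((r+.5-r0)*s); cv2.line(b,(0,y),(8,y),(0,0,255),1); cv2.putText(b,str(r),(10,y+4),0,.35,(0,0,255),1)
    cv2.imwrite(dst,b)
E
python3 - <<'E'
from crop import crop
crop('pics/top0.png','pics/a1.png',294,206,80,88,6.8)
crop('pics/top0.png','pics/a2.png',420,236,62,76,7.8)
crop('pics/scene0.png','pics/a3.png',284,226,100,70,8)
crop('pics/scene0.png','pics/a4.png',324,360,116,90,6.6)
E
```

```text
(no output)
```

View pics/a1.png

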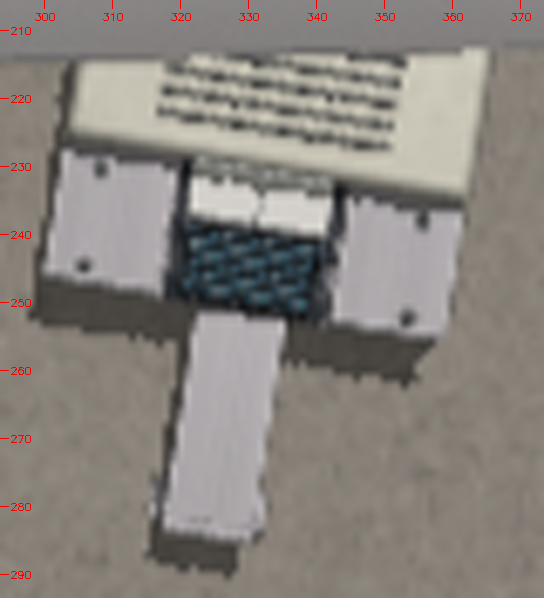

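View pics/a2.png

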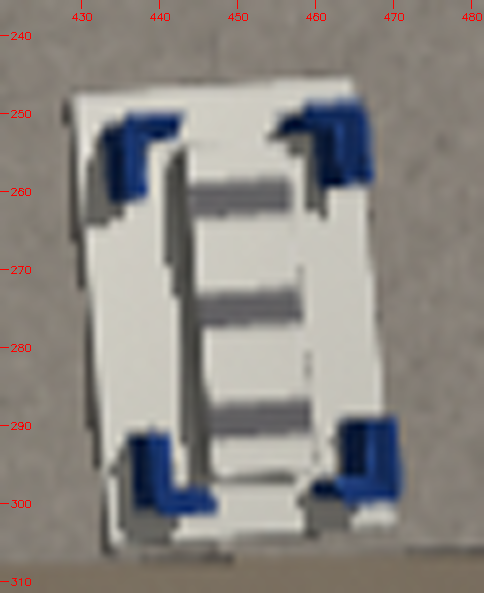

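View pics/a3.png

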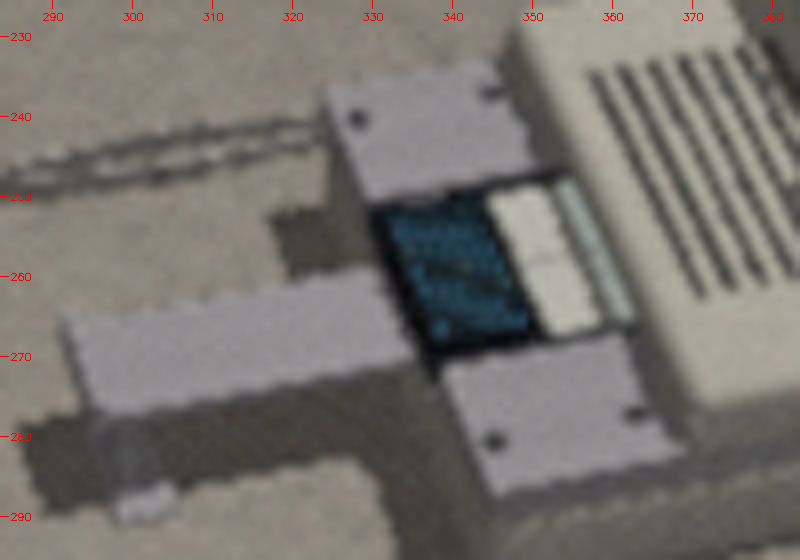

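View pics/a4.png

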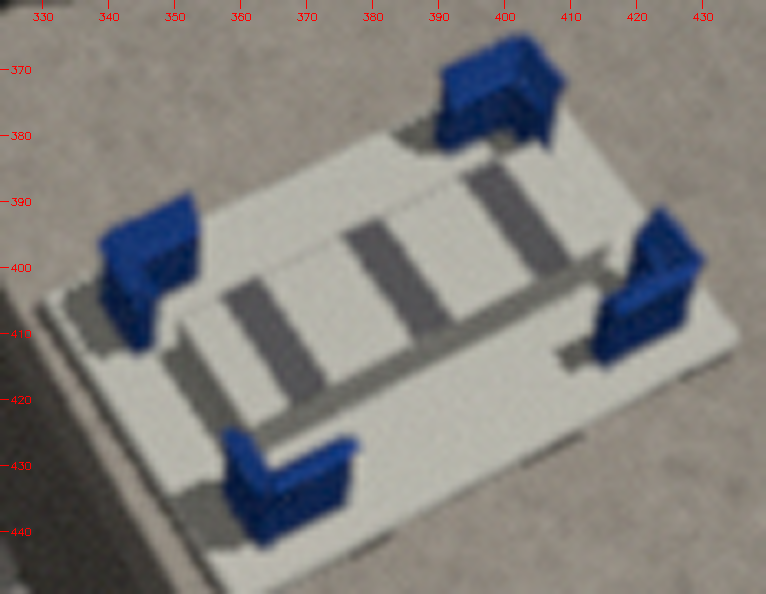

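```bash
cat > fit.py <<'E'
import numpy as np
from scipy.optimize import least_squares
from station import vision
C={c:vision.calibration(c) for c in("scene","top")}
def proj(c,P):
    P=np.atleast_2d(P);E=C[c]['extrinsics'];K=C[c]['mtx']
    q=P@E[:3,:3].T+E[:3,3]; q=q*[1,-1,-1]; p=q@K.T; return p[:,:2]/p[:,2:]
def W(p,L):
    x,y,a=p;c,s=np.cos(a),np.sin(a);L=np.atleast_2d(L)
    return np.c_[x+c*L[:,0]-s*L[:,1],y+s*L[:,0]+c*L[:,1],L[:,2]]
def fit(obs,p0,cams=("scene","top")):
    L=[o for o in obs if o[0] in cams]
    def f(p): return np.concatenate([(proj(o[0],W(p,np.array(o[1])/1000))[0]-o[2]) for o in L])
    r=least_squares(f,p0,loss='soft_l1'); return r.x,f(r.x).reshape(-1,2),L
E
cat > d.py <<'E'
from fit import *
dry=[("top",(-50,17,36),(322,251.5)),("top",(-50,-17,36),(335.7,252.7)),
("top",(-50,31.5,46),(318,249.3)),("top",(-50,-31.5,46),(342,252)),
("top",(-50,75,46),(299.5,245.5)),("top",(-50,-75,46),(358.5,254.5)),
("top",(0,75,64),(303,225.5)),("top",(0,-75,64),(362,234.5)),
("top",(-133,17,41),(317,284)),("top",(-133,-17,41),(331.5,285.2)),
("scene",(-50,17,36),(331,259)),("scene",(-50,-17,36),(336,271)),
("scene",(-50,31.5,46),(330,251.3)),("scene",(-50,-31.5,46),(338.5,271)),
("scene",(-50,75,46),(324.5,236)),("scene",(-50,-75,46),(346,287.5)),
("scene",(-133,17,41),(291,265.5)),("scene",(-133,-17,41),(295,277.5)),
]
cra=[("top",(75,48,7),(428.5,247.7)),("top",(75,-48,7),(464.7,245.7)),("top",(-75,48,7),(433.2,306)),
("scene",(-75,48,7),(329.5,405)),("scene",(75,-48,7),(435.5,410.3)),("scene",(-75,-48,7),(357.5,451)),
]
if __name__=="__main__":
  for n,o,p0 in(("dryer",dry,(.6,0,-.15)),("cradle",cra,(.56,-.3,.07))):
    for cams in(("scene","top"),("scene",),("top",)):
        p,r,L=fit(o,p0,cams); print(n,cams,np.round(p[:2]*1000,1),np.degrees(p[2]).round(2))
        if len(cams)==2:
            for l,e in zip(L,r): print(l[0],l[1],e.round(1))
E
python3 d.py; python3 -c "
from fit import *
for c in C:
  E=C[c]['extrinsics'];print(c,-E[:3,:3].T@E[:3,3])"
```

```text
dryer ('scene', 'top') [658.9 -20.4] -10.05
top (-50, 17, 36) [ 0.9 -0.8]
top (-50, -17, 36) [0.6 0. ]
top (-50, 31.5, 46) [-0.7  0.2]
top (-50, -31.5, 46) [0.3 1.3]
top (-50, 75, 46) [0.5 1.4]
top (-50, -75, 46) [1.1 1.3]
top (0, 75, 64) [-0.   0.7]
top (0, -75, 64) [1.3 0.8]
top (-133, 17, 41) [ 1.1 -0.5]
top (-133, -17, 41) [0.2 0.3]
scene (-50, 17, 36) [ 0.4 -1.2]
scene (-50, -17, 36) [ 0.4 -1.7]
scene (-50, 31.5, 46) [-0.6 -1.7]
scene (-50, -31.5, 46) [ 0.3 -0.2]
scene (-50, 75, 46) [-1.2 -0.1]
scene (-50, -75, 46) [-0.3 -1.1]
scene (-133, 17, 41) [ 0.9 -1.5]
scene (-133, -17, 41) [ 1.2 -1.7]
dryer ('scene',) [657.  -23.9] -10.5
dryer ('top',) [660.2 -18.8] -9.89
cradle ('scene', 'top') [ 540.7 -319.9] 1.82
top (75, 48, 7) [0.1 0.6]
top (75, -48, 7) [0.6 0.5]
top (-75, 48, 7) [0.1 0.6]
scene (-75, 48, 7) [-0.7 -2.1]
scene (75, -48, 7) [ 0.6 -0.1]
scene (-75, -48, 7) [ 1.1 -0. ]
cradle ('scene',) [ 539.5 -320.3] 2.04
cradle ('top',) [ 542.2 -319.4] 1.9
scene [ 0.20905965 -0.73593225  0.85966218]
top [0.51895342 0.04750991 1.16332235]
```

```bash
cat > ov.py <<'E'
from fit import *
import cv2
def box(x0,x1,y0,y1,z0,z1):
    P=[(x,y,z) for x in(x0,x1) for y in(y0,y1) for z in(z0,z1)]
    return [(P[i],P[j]) for i in range(8) for j in range(i+1,8) if bin(i^j).count('1')==1]
def rect(x0,x1,y0,y1,z): 
    P=[(x0,y0,z),(x1,y0,z),(x1,y1,z),(x0,y1,z)];return [(P[i],P[(i+1)%4]) for i in range(4)]
DRY=rect(-130,-50,-17,17,36)+rect(-50,0,31.5,75,46)+rect(-50,0,-75,-31.5,46)+rect(0,84,-75,75,64)+rect(-48.5,-21.5,-24,24,46)
CRA=rect(-75,75,-48,48,7)+rect(-63,63,-17,17,24)+rect(-63,63,-31.5,31.5,30)
def draw(src,cam,segs,p,dst,c0,r0,w,h,s):
    a=cv2.imread(src)[r0:r0+h,c0:c0+w];b=cv2.resize(a,None,fx=s,fy=s,interpolation=cv2.INTER_CUBIC)
    for A,B in segs:
        q=(proj(cam,W(p,np.array([A,B])/1000))+.5-[c0,r0])*s
        cv2.line(b,*[tuple(int(round(v*16)) for v in k) for k in q],(0,0,255),1,cv2.LINE_AA,4)
    cv2.imwrite(dst,b)
    return b
E
cat > o1.py <<'E'
from ov import *
pd=(.6589,-.0204,np.radians(-10.05));pc=(.5407,-.3199,np.radians(1.85))
T='pics/top0.png';S='pics/scene0.png'
a=draw(T,'top',DRY,pd,'pics/o.png',294,206,80,88,5);b=draw(S,'scene',DRY,pd,'pics/o.png',284,226,80,70,5)
c=draw(T,'top',CRA,pc,'pics/o.png',420,236,62,76,5);d=draw(S,'scene',CRA,pc,'pics/o.png',324,360,116,95,5)
h=max(a.shape[0],b.shape[0]);f=lambda i,h:cv2.copyMakeBorder(i,0,h-i.shape[0],0,0,0)
cv2.imwrite('pics/o_d.png',np.hstack([f(a,h),f(b,h)]))
h=max(c.shape[0],d.shape[0]);cv2.imwrite('pics/o_c.png',cv2.resize(np.hstack([f(c,h),f(d,h)]),None,fx=.88,fy=.88))
E
python3 o1.py; python3 -c "
from fit import *
print(proj('scene',[(.6,0,.5),(.65,0,.7),(.62,0,.9)]))
from station import robot
print(robot.tip_reach, robot.current_eef_rot(),robot.current_time_s())
for y in(-10,170):
  print(robot.inverse_kinematics([.62,-.01,.15],[180,0,y]),robot.inverse_kinematics([.54,-.32,.15],[180,0,y+12]))"
```

```text
[[ 332.32543139   39.74629186]
 [ 370.37816924 -117.29505411]
 [ 358.40236552 -336.43134355]]
0.017 [1.79994154e+02 1.78492646e-03 1.63513517e+02] 0.6
[-29.88266268  35.927779    46.39521894  84.45930049 -26.69299806
  71.0583521  -80.24241843] [-3.03992845e-02  3.70679949e+01  4.71045595e+01  8.30871238e+01
 -2.76884682e+01  7.18649703e+01 -3.80979161e+01]
[-23.75768881  33.05214706  35.64513057  84.20865561 -19.88757006
  69.12210057  94.59728133] [ -5.96575245  42.04782246  59.70994955  83.31735797 -36.66542788
  75.57588232 148.35105267]
```

View pics/o_d.png

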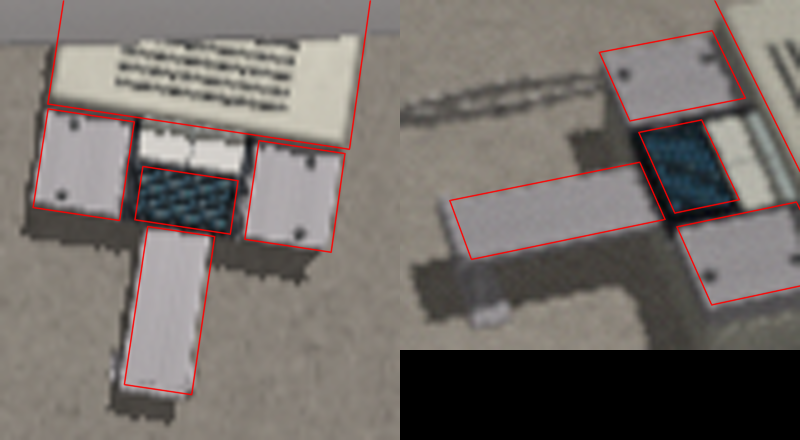

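View pics/o_c.png

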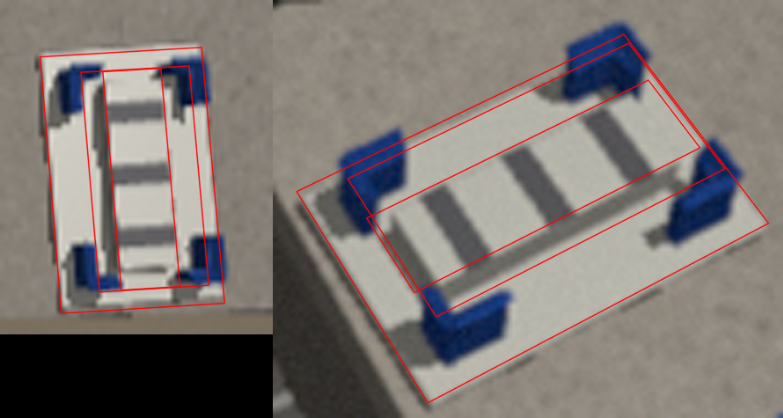

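```bash
cat >> h.py <<'E'
def st(): print('t',round(robot.current_time_s(),2),'tcp',np.round(robot.current_tool_pos()*1000 if hasattr(robot.current_tool_pos(),'shape') else np.array(robot.current_tool_pos())*1000,1),'rot',np.round(robot.current_eef_rot(),1),'F',np.round(robot.current_contact_force(),1),'gap',round(robot.current_finger_gap(),3))
E
python3 - <<'E'
from h import *
from fit import W
pd=(.6589,-.0204,np.radians(-10.05))
t=W(pd,(-.035,0,.046))[0]; print(t)
robot.move_to([t[0],t[1],.13],[180,0,-10.05]); st()
fingers.gripper_to(0.0,30); st()
robot.line_to([t[0],t[1],.046+.017+.03]); st()
save('s1',vision.grab_frame('scene'));save('t1',vision.grab_frame('top'));st()
print(robot.tip_reach, robot.current_joint_positions())
E
python3 - <<'E'
from crop import crop
crop('pics/scene0.png','pics/b0.png',290,200,100,75,4)
crop('pics/scene_.png' if 0 else 'pics/s1.png','pics/b1.png',300,170,90,110,5.4)
crop('pics/t1.png','pics/b2.png',280,190,100,110,5)
E
```

```text
[ 0.62443705 -0.01429224  0.046     ]
t 3.17 tcp [624.6 -12.4 129.9] rot [-179.9    0.    -9.9] F [ 0.3 -0.4 -0.7] gap 0.997
t 3.93 tcp [624.4 -14.3 130. ] rot [180.   -0.  -10.1] F [-0.2  0.2 -0.8] gap 0.001
t 4.33 tcp [624.  -14.2  92.4] rot [ 1.80e+02  1.00e-01 -1.01e+01] F [0.1 0.3 0. ] gap -0.002
t 4.43 tcp [625.2 -14.6  94. ] rot [ 1.80e+02 -1.00e-01 -1.01e+01] F [ 0.5 -0.7 -0.2] gap 0.005
0.017 [-28.24260361  39.48081597  44.3714777   87.1616092  -29.28641556
  65.33266391 -78.11838864]
```

View pics/b1.png

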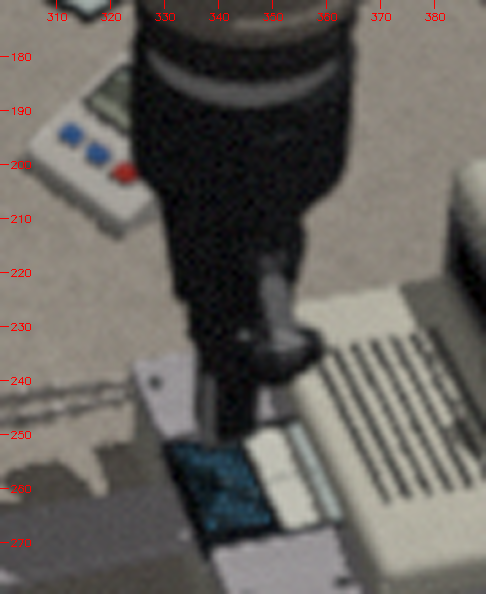

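View pics/b2.png

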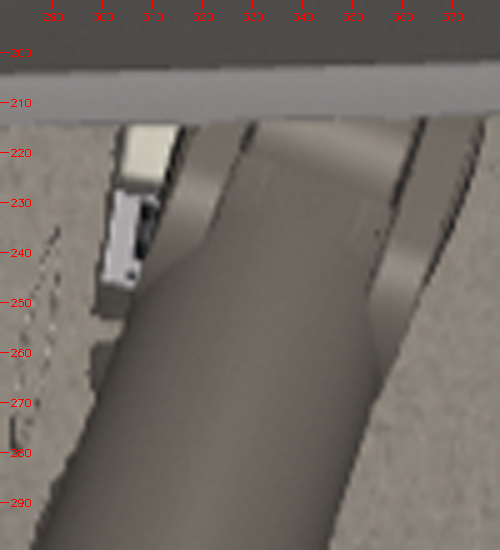

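View pics/s1.png

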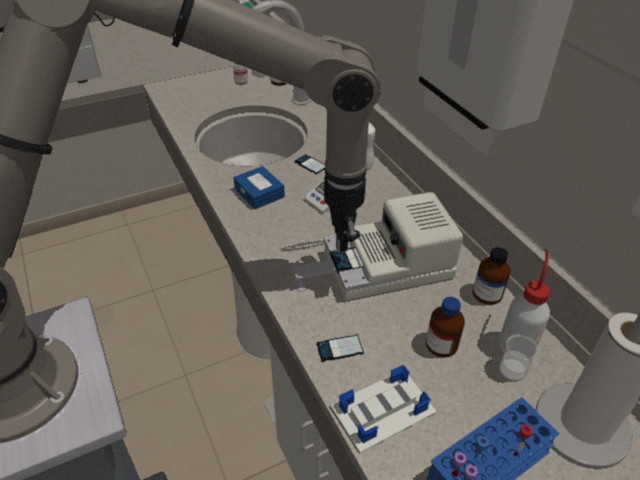

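```bash
python3 - <<'E'
from fit import *
p=(.6249,-.0144,np.radians(-10.05))
for y in(-14,0,14):
  for x in(-11,11): print(x,y,proj('scene',W(p,(x/1000,y/1000,.0763)))[0].round(1))
E
python3 - <<'E'
import cv2
a=cv2.imread('pics/s1.png')[225:275,320:375];a=cv2.convertScaleAbs(a,alpha=2.2,beta=20)
cv2.imwrite('pics/b3.png',cv2.resize(a,None,fx=12,fy=12,interpolation=cv2.INTER_CUBIC))
E
```

```text
-11 -14 [338.7 253.3]
11 -14 [349.4 251.2]
-11 0 [336.5 248.6]
11 0 [347.1 246.5]
-11 14 [334.4 244. ]
11 14 [344.9 241.9]
```

View pics/b3.png

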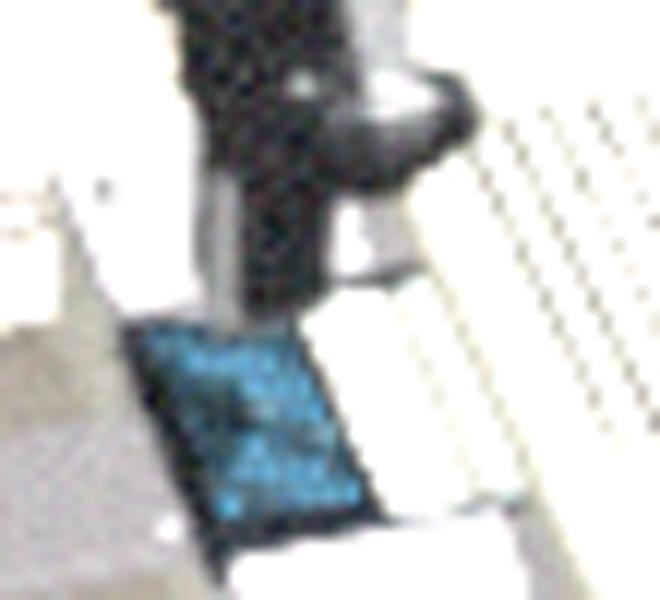

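Run:
```python
from fit import *
def unp(c,uv,z):
    return least_squares(lambda q:proj(c,(q[0],q[1],z))[0]-uv,(.6,0)).x*1000
print(unp('scene',(341.1,259.8),.046), unp('top',(330.6,245.3),.046))
for p in((.6589,-.0204,-10.05),(.657,-.0239,-10.5),(.6602,-.0188,-9.89)):
  print(W((p[0],p[1],np.radians(p[2])),(-.035,0,.046))*1000)
```

```text
[622.75615858 -17.49846813] [624.81398178 -14.02550106]
[[624.43704555 -14.29223686  46.        ]]
[[622.58607824 -17.52175661  46.        ]]
[[625.72012385 -12.78849927  46.        ]]
```

```bash
cat >> h.py <<'E'
def F(n=5):
    return np.mean([robot.current_contact_force() for _ in range(n)],0)
E
python3 - <<'E'
from h import *
R=[180,0,-10.2]; x,y=.6235,-.0163
robot.line_to([x,y,.070],R); t=robot.current_time_s(); b=F(8); print('bias',b,robot.current_time_s()-t)
hit=robot.line_to([x,y,.058],R,velocity=.01,f_stop=6)
z=np.mean([robot.current_tool_pos()[2] for _ in range(10)])
print(hit,z,F()-b,robot.current_time_s())
zc=round(z,4)
for i in range(10):
    f=(F()-b)[2]
    if f>=13.5: break
    zc-=0.0003 if f<11 else .00015
    robot.line_to([x,y,zc],R,velocity=.01); print(round(zc,5),(F()-b).round(1))
st()
np.save('zc.npy',[x,y,zc,*b])
E
```

```text
bias [-0.34223719 -0.41392564 -0.30216902] 0.0
True 0.06291817714263184 [-0.41727285  1.19253396  4.89358737] 5.525
0.0626 [0.2 0.8 3.8]
0.0623 [-1.2  0.2  6.5]
0.062 [-1.5  1.3  6.4]
0.0617 [-1.5  0.7  8.6]
0.0614 [-3.2  1.2  8.4]
0.0611 [-2.4  1.   9.2]
0.0608 [-2.8  1.8 10.8]
0.0605 [-3.8  1.9 11.5]
0.06035 [-3.3  1.5 12.6]
0.0602 [-3.2  1.2 13.1]
t 8.04 tcp [623.8 -16.4  62.3] rot [-179.9   -0.   -10.2] F [-3.5  0.8 12.8] gap 0.004
```

```bash
cat > pull.py <<'E'
from h import *
import sys
x,y,zc,*b=np.load('zc.npy'); b=np.array(b); R=[180,0,-10.2]
u=np.array([-np.cos(np.radians(10.2)),np.sin(np.radians(10.2))])
def go(s,v=.03): 
    p=np.array([x,y])+u*s; robot.line_to([p[0],p[1],zc],R,velocity=v)
def adj(f,tgt=15):
    global zc
    zc+=np.clip((f[2]-tgt)/5000*.8,-.0004,.0006)
s=0
for i in range(5):
    f=F(8)-b
    if 14.3<f[2]<16.5: break
    adj(f); go(s,.01)
print('press',f.round(1),zc)
end=float(sys.argv[1])
while s<end:
    s=min(s+.003,end); go(s)
    f=F(8)-b; d=-(f[:2]@u)
    print(round(s*1000),round(zc*1000,2),'fz',f[2].round(1),'pull',d.round(1))
    if f[2]>19: zc+=.0006; go(s)
    elif f[2]<13.5 or f[2]>16.5: adj(f); go(s,.02) if f[2]<12 else None
p=np.array([x,y])+u*s
np.save('zc2.npy',[p[0],p[1],zc,*b]); st()
save('s2',vision.grab_frame('scene')); save('t2',vision.grab_frame('top'))
E
python3 pull.py .009
python3 -c "
from crop import crop
crop('pics/s2.png','pics/b4.png',284,210,110,85,7)"
```

```text
press [-3.9  1.3 14.8] 0.05975296531304738
3 59.75 fz 11.6 pull 0.4
6 59.35 fz 10.8 pull 2.8
9 58.95 fz 8.9 pull 4.6
t 10.04 tcp [620.3 -15.8  62.5] rot [-180.    -0.8  -10.2] F [ 3.  -0.3 10. ] gap 0.005
```

View pics/b4.png

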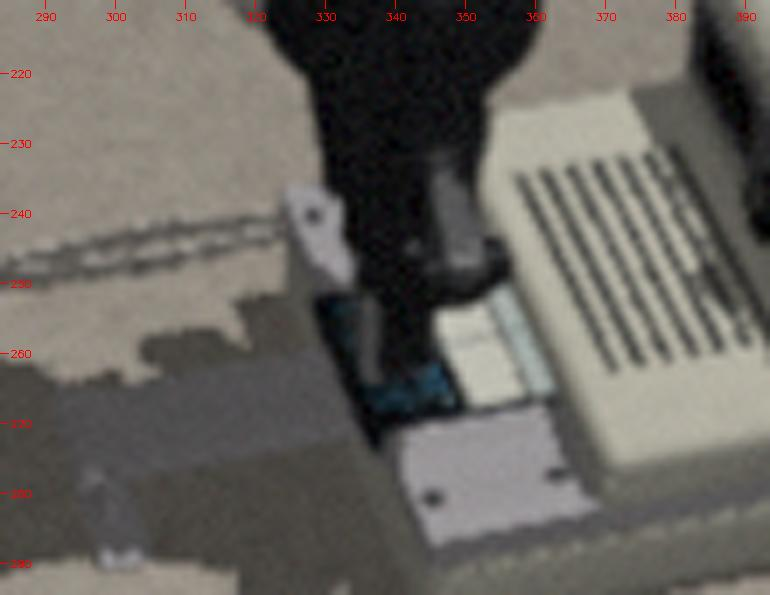

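```bash
cat > pull2.py <<'E'
from h import *
import sys
# state: x,y origin, s, zc, bias
x,y,_,*b=np.load('zc.npy'); b=np.array(b); s,zc=np.load('s.npy'); R=[180,0,-10.2]
u=np.array([-np.cos(np.radians(10.2)),np.sin(np.radians(10.2))])
def go(v): 
    p=np.array([x,y])+u*s; robot.line_to([p[0],p[1],zc],R,velocity=v)
def hold(lo=14,hi=16.3,n=8):
    global zc
    for i in range(n):
        f=F(10)-b
        if lo<f[2]<hi: break
        zc+=np.clip((f[2]-15.2)/4000*.9,-.0008,.001); go(.02)
    return f
def tcp(n=20): return np.mean([robot.current_tool_pos() for _ in range(n)],0)
def rep(f):
    t=tcp(); print(round(s*1000,1),round(zc*1000,2),'fz',f[2].round(1),'pull',(-(f[:2]@u)).round(1),'act s',(((t[:2]-[x,y])@u)*1000).round(1),'z',(t[2]*1000).round(1),'t',round(robot.current_time_s(),1))
def end(): np.save('s.npy',[s,zc]); save('s2',vision.grab_frame('scene'))
E
python3 - <<'E'
import numpy as np; np.save('s.npy',[.009,.05895])
import pull2 as P
P.rep(P.F(10)-P.b)
P.rep(P.hold())
for k in range(3):
    P.s+=.002; P.go(.02); f=P.F(10)-P.b; P.rep(f); f=P.hold(); P.rep(f)
P.end()
E
python3 -c "
from crop import crop
crop('pics/s2.png','pics/b4.png',284,210,110,85,7)"
```

```text
9.0 58.95 fz 11.4 pull 4.1 act s 3.2 z 62.4 t 10.1
9.0 57.44 fz 14.7 pull 3.0 act s 3.2 z 62.1 t 10.6
11.0 57.44 fz 13.0 pull 5.6 act s 3.4 z 62.4 t 10.9
11.0 56.94 fz 14.0 pull 5.2 act s 3.4 z 62.2 t 11.1
13.0 56.94 fz 11.4 pull 6.9 act s 4.2 z 62.4 t 11.4
13.0 56.14 fz 14.6 pull 6.7 act s 4.2 z 62.1 t 11.6
15.0 56.14 fz 14.9 pull 7.9 act s 5.5 z 62.2 t 11.9
15.0 56.14 fz 14.9 pull 7.9 act s 5.5 z 62.2 t 11.9
```

View pics/b4.png

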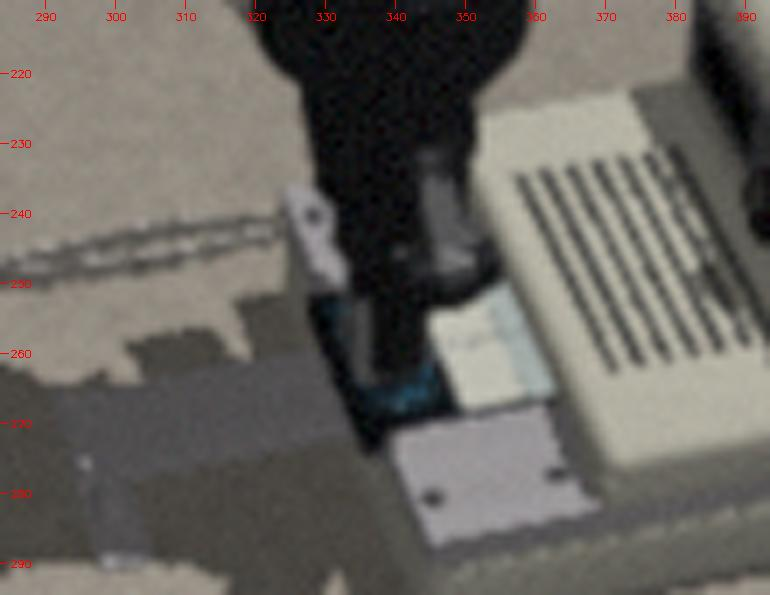

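```bash
python3 - <<'E'
import pull2 as P
for k in range(7):
    P.s+=.002; P.go(.02); P.rep(P.F(10)-P.b); P.hold()
P.rep(P.F(10)-P.b)
P.end()
E
python3 -c "
from crop import crop
crop('pics/s2.png','pics/b4.png',284,210,110,85,7)"
```

```text
17.0 56.14 fz 16.6 pull 7.3 act s 7.9 z 62.1 t 12.2
19.0 56.46 fz 15.0 pull 6.1 act s 10.3 z 62.2 t 12.7
21.0 56.46 fz 15.0 pull 6.0 act s 12.3 z 62.2 t 12.9
23.0 56.46 fz 14.2 pull 7.2 act s 14.3 z 62.2 t 13.2
25.0 56.46 fz 14.1 pull 7.0 act s 16.3 z 62.2 t 13.4
27.0 56.46 fz 15.1 pull 7.9 act s 18.3 z 62.1 t 13.7
29.0 56.46 fz 14.8 pull 6.0 act s 20.2 z 62.1 t 13.9
29.0 56.46 fz 14.8 pull 6.0 act s 20.2 z 62.1 t 13.9
```

View pics/b4.png

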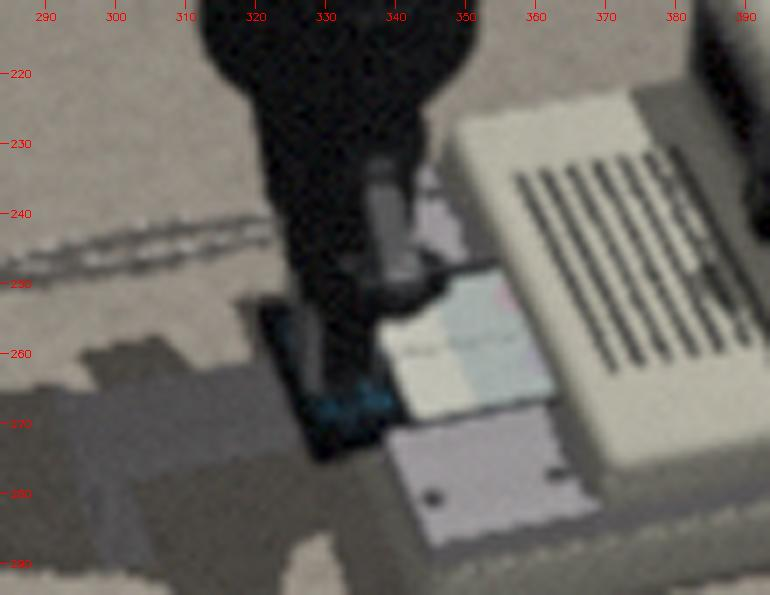

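```bash
python3 - <<'E'
import pull2 as P
while P.s<.081:
    P.s+=.004; P.go(.025); f=P.F(10)-P.b; P.rep(f)
    if f[2]>19: P.zc+=.0008; P.go(.03)
    P.hold()
    if -(f[:2]@P.u)>11: break
P.end()
E
python3 -c "
from crop import crop
crop('pics/s2.png','pics/b4.png',264,210,110,85,7)"
```

```text
33.0 56.46 fz 14.5 pull 6.0 act s 24.3 z 62.1 t 14.3
37.0 56.46 fz 15.2 pull 6.6 act s 28.3 z 62.1 t 14.6
41.0 56.46 fz 15.2 pull 6.7 act s 32.2 z 62.1 t 14.9
45.0 56.46 fz 15.1 pull 6.6 act s 36.2 z 62.1 t 15.2
49.0 56.46 fz 16.4 pull 6.0 act s 40.1 z 62.1 t 15.5
53.0 56.73 fz 14.7 pull 5.9 act s 44.3 z 62.1 t 16.1
57.0 56.73 fz 15.7 pull 6.5 act s 48.3 z 62.1 t 16.4
61.0 56.73 fz 16.3 pull 7.1 act s 52.3 z 62.1 t 16.7
65.0 56.73 fz 15.4 pull 6.4 act s 56.2 z 62.1 t 17.0
69.0 56.73 fz 15.6 pull 6.0 act s 60.2 z 62.1 t 17.3
73.0 56.73 fz 16.4 pull 6.2 act s 64.1 z 62.1 t 17.6
77.0 57.01 fz 15.0 pull 4.9 act s 68.4 z 62.1 t 18.2
81.0 57.01 fz 14.4 pull 5.1 act s 72.3 z 62.1 t 18.5
```

View pics/b4.png

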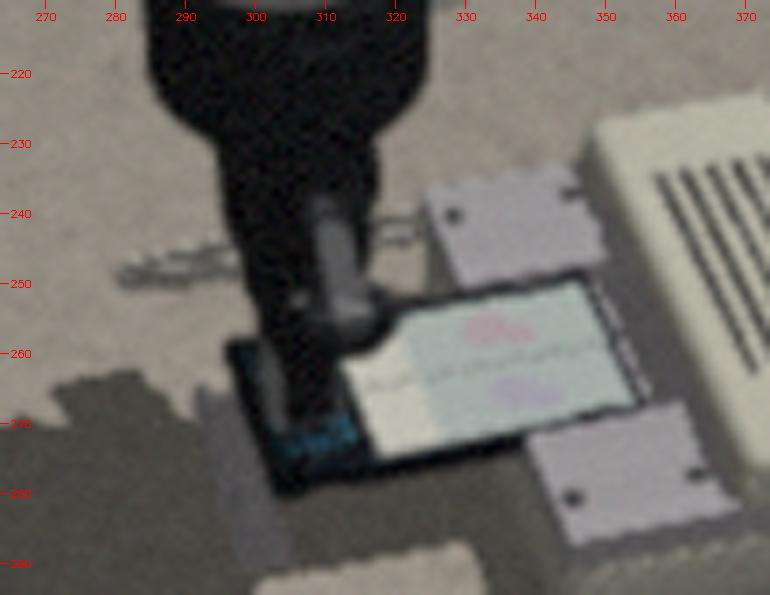

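```bash
python3 - <<'E'
import pull2 as P
while P.s<.102:
    P.s+=.0015; P.go(.02); f=P.F(10)-P.b; P.rep(f)
    d=-(f[:2]@P.u)
    if d>10.5: break
    P.hold()
P.end()
E
python3 -c "
from crop import crop
crop('pics/s2.png','pics/b4.png',264,210,110,85,7)"
```

```text
82.5 57.01 fz 15.5 pull 5.8 act s 73.8 z 62.1 t 18.8
84.0 57.01 fz 16.1 pull 4.6 act s 75.7 z 62.0 t 19.1
85.5 57.01 fz 16.6 pull 5.1 act s 77.5 z 62.0 t 19.3
87.0 57.32 fz 15.9 pull 5.0 act s 79.2 z 62.1 t 19.8
88.5 57.32 fz 13.4 pull 6.2 act s 80.0 z 62.1 t 20.1
90.0 56.91 fz 14.1 pull 8.3 act s 80.1 z 62.2 t 20.6
91.5 56.91 fz 12.2 pull 9.1 act s 80.5 z 62.3 t 20.8
93.0 56.24 fz 12.3 pull 10.9 act s 80.8 z 62.2 t 21.3
```

View pics/b4.png

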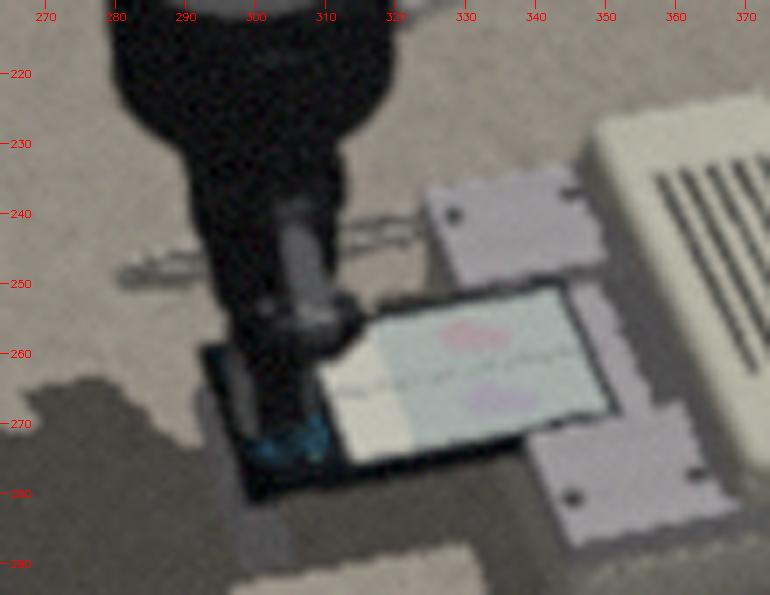

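```bash
python3 - <<'E'
import pull2 as P
from h import *
P.s=.087; P.zc+=.001; P.go(.03); P.rep(P.F(10)-P.b)
P.zc=.085; P.go(.06)
P.zc=.13; P.go(.15)
fingers.gripper_to(1.0); st()
save('s3',vision.grab_frame('scene'));save('t3',vision.grab_frame('top'))
E
python3 -c "
from crop import crop
crop('pics/s3.png','pics/b4.png',264,210,110,85,7)
crop('pics/t3.png','pics/b5.png',280,190,100,110,5)"
```

```text
87.0 57.24 fz 18.6 pull 1.5 act s 80.4 z 61.8 t 21.7
t 23.55 tcp [537.9  -0.9 130. ] rot [-180.    -0.   -10.2] F [0.2 0.3 0.2] gap 1.0
```

View pics/b4.png

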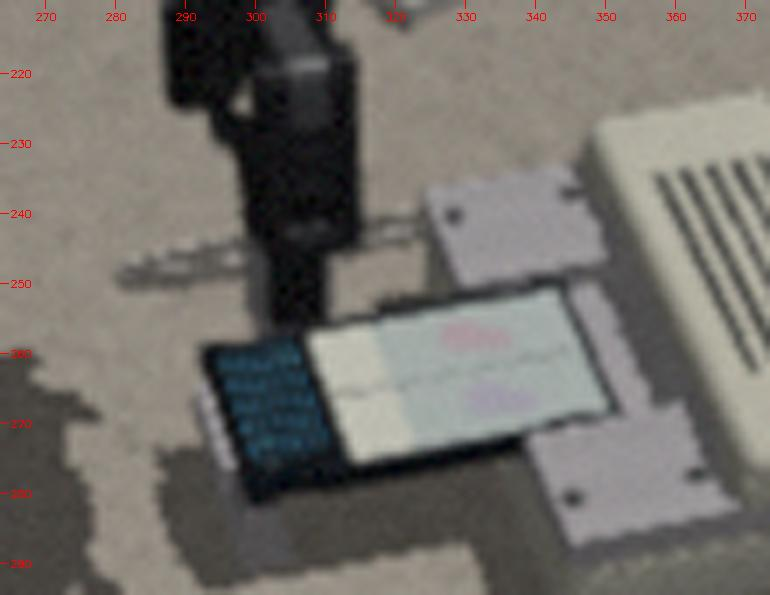

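View pics/b5.png

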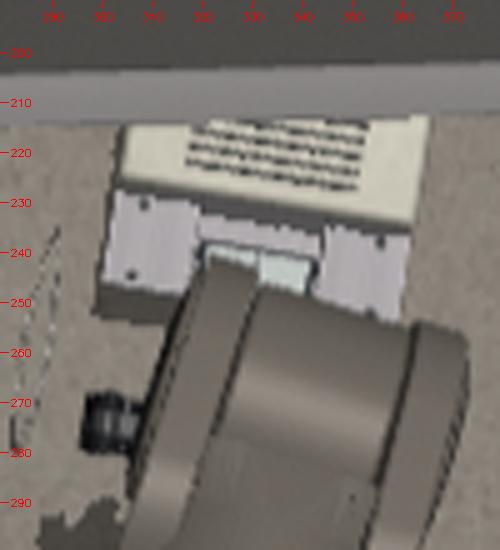

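Run:
```python
from fit import *
o=[("scene",(-55,30,44),(292.4,258.8)),("scene",(-55,-30,44),(299.2,279.3)),("scene",(55,-30,44),(351.8,268.4)),("scene",(55,30,44),(343.5,249.8))]
p,r,L=fit(o,(.58,0,-.17));print(p,np.degrees(p[2]),r.round(1))
for d in((.6578,-.0223,-10.2),(.657,-.0239,-10.5),(.6589,-.0204,-10.05)): print(W((d[0],d[1],np.radians(d[2])),(-.075,0,.04))[0])
# finger far side pad at known tcp, open
t=np.array([.5379,-.0009]);
for yy in(-42.5,42.5,-57,57):
  for x in(-11,11):
    for dz in(-17,-4): print(yy,x,dz,proj('scene',W((*t,np.radians(-10.2)),(x/1000,yy/1000,.13+dz/1000)))[0].round(1))
```

```text
[ 0.58406498 -0.00883973 -0.18855941] -10.803658355840547 [[-0.8 -0.2]
 [-0.3  0.2]
 [ 1.   0.5]
 [ 0.2 -1. ]]
[ 0.58398533 -0.00901864  0.04      ]
[ 0.58325588 -0.01023234  0.04      ]
[ 0.58505081 -0.00731194  0.04      ]
-42.5 -11 -17 [298.9 259.1]
-42.5 -11 -4 [298.8 254. ]
-42.5 11 -17 [310.4 256.8]
-42.5 11 -4 [310.4 251.7]
42.5 -11 -17 [287.8 229.6]
42.5 -11 -4 [287.6 224.6]
42.5 11 -17 [298.7 227.6]
42.5 11 -4 [298.6 222.6]
-57 -11 -17 [300.9 264.4]
-57 -11 -4 [300.8 259.3]
-57 11 -17 [312.5 262.1]
-57 11 -4 [312.5 257. ]
57 -11 -17 [286.  224.9]
57 -11 -4 [285.8 219.9]
57 11 -17 [296.8 223. ]
57 11 -4 [296.7 217.9]
```

Run:
```python
import cv2
a=cv2.imread('pics/s3.png')[190:265,280:340];a=cv2.convertScaleAbs(a,alpha=2.2,beta=20)
cv2.imwrite('pics/b3.png',cv2.resize(a,None,fx=8,fy=8,interpolation=cv2.INTER_CUBIC))
```

```text
(no output)
```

View pics/b3.png

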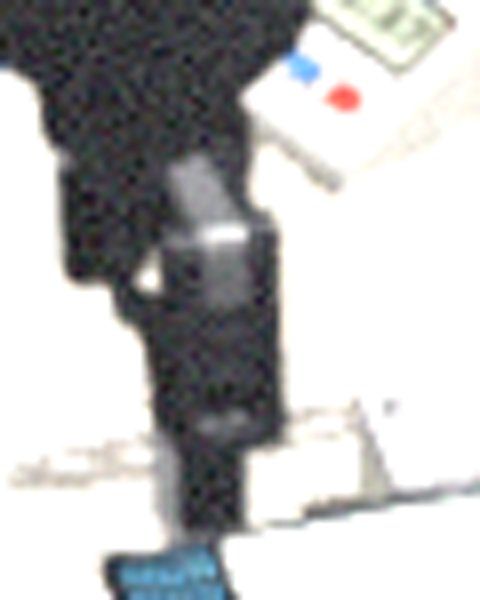

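View pics/s3.png

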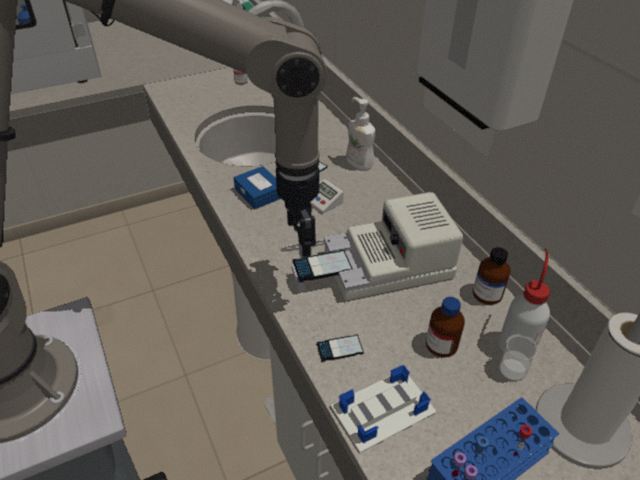

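```bash
python3 - <<'E'
from h import *
R=[180,0,-10.3]; x,y=.584,-.009
robot.line_to([x,y,.11],R); st()
b=F(10)
hit=robot.line_to([x,y,.038],velocity=.06,f_stop=8); print('hit',hit,(F(10)-b).round(1))
fingers.gripper_to(0.0,35); st(); print((F(10)-b).round(1), np.mean([robot.current_tool_pos() for _ in range(20)],0).round(4))
save('s4',vision.grab_frame('scene'))
E
python3 -c "
from crop import crop
crop('pics/s4.png','pics/b4.png',264,200,110,95,7)"
```

```text
t 24.14 tcp [583.4  -9.3 109.7] rot [ 1.80e+02  1.00e-01 -1.03e+01] F [-0.7 -0.6 -0.4] gap 1.001
hit False [0.8 0.5 1.2]
t 25.85 tcp [584.9  -6.5  38.8] rot [-179.8   -0.   -10.2] F [-0.1  4.8  4.7] gap 0.695
[0.7 5.4 5.1] [ 0.5849 -0.0065  0.0388]
```

View pics/b4.png

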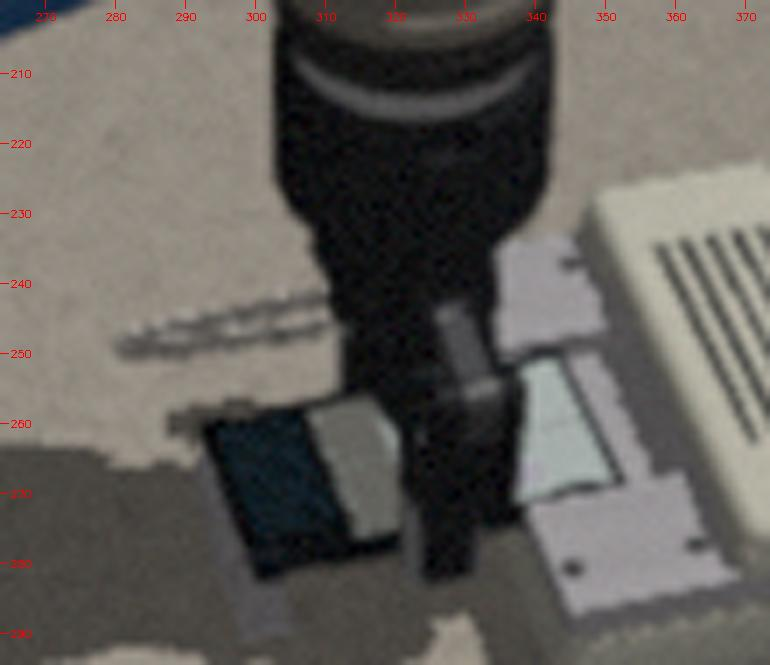

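```bash
python3 - <<'E'
from h import *
R=[180,0,-10.2]; x,y=.5849,-.0066
robot.line_to([x,y,.0385],R,velocity=.02); print(F(10).round(1))
robot.line_to([x,y,.048],R,velocity=.03); print(F(10).round(1)); st()
robot.line_to([x,y,.13],R,velocity=.12); print(F(10).round(1)); st()
save('s5',vision.grab_frame('scene'));save('t5',vision.grab_frame('top'))
E
python3 -c "
from crop import crop
crop('pics/s5.png','pics/b4.png',264,160,110,95,7)"
```

```text
[-0.5  3.1  6.2]
[ 0.7  2.  -1.7]
t 26.65 tcp [584.5  -6.7  47.8] rot [180.    0.  -10.2] F [ 0.7  2.  -1.7] gap 0.697
[-1.4 -0.9 -1.7]
t 27.48 tcp [584.2  -6.7 129.2] rot [ 1.80e+02  1.00e-01 -1.02e+01] F [-1.4 -0.9 -1.7] gap 0.694
```

View pics/b4.png

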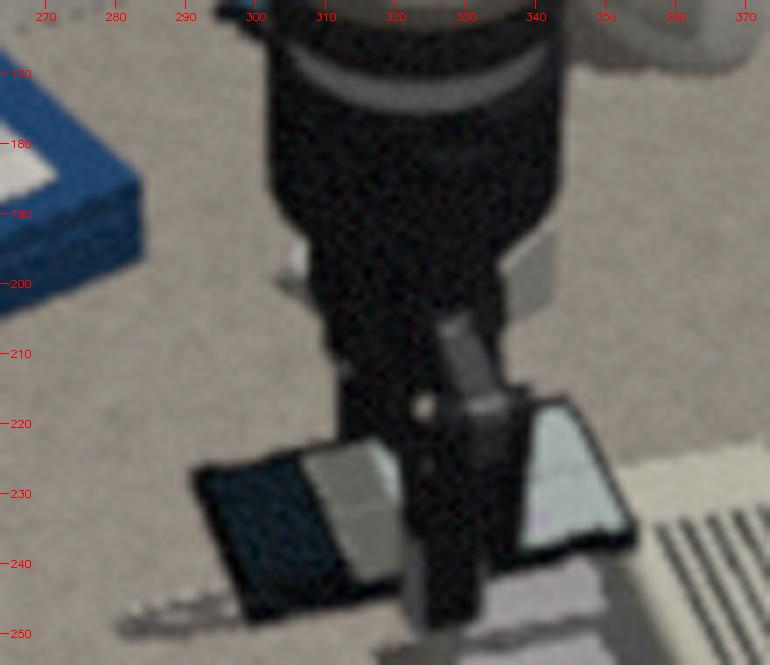

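Run:
```python
from fit import *
z=134.7
o=[("scene",(-55,30,z),(290.9,226.9)),("scene",(-55,-30,z),(298.5,246.9)),("scene",(55,-30,z),(354.2,233.8)),("scene",(55,30,z),(344.9,215.5))]
p,r,L=fit(o,(.58,0,-.17));print(p,np.degrees(p[2]),r.round(1))
t=np.array([.5849,-.0066]); a=np.radians(-10.2)
d=p[:2]-t; print('hand offset x,y mm',(d@[np.cos(a),np.sin(a)]*1000).round(1),(d@[-np.sin(a),np.cos(a)]*1000).round(1))
from station import robot
print(robot.inverse_kinematics([.541,-.32,.13],[180,0,1.85]),robot.current_joint_positions())
```

```text
[ 0.5828728  -0.0106991  -0.15212095] -8.715888174360813 [[-0.9 -0.7]
 [ 0.4 -0.1]
 [ 1.   1.1]
 [-0.4 -0.2]]
hand offset x,y mm -1.3 -4.4
[  1.45322114  37.44786508  44.17321399  84.25850559 -26.94451178
  69.2373544  -38.83839914] [-32.87161504  33.38195438  47.216203    92.09409497 -26.1335817
  66.30570775 -79.801457  ]
```

```bash
cat > cf.py <<'E'
from fit import *
def linefit(cam,lines,p0):
    def f(p):
        out=[]
        for A,B,pts in lines:
            q=proj(cam,W(p,np.array([A,B])/1000));d=q[1]-q[0];n=np.array([-d[1],d[0]])/np.hypot(*d)
            out+= [ (np.array(t)-q[0])@n for t in pts]
        return np.array(out)
    r=least_squares(f,p0,x_scale=[.01,.01,.05]);return r.x,f(r.x)
E
python3 - <<'E'
from cf import *
S=[((-75,48,7),(75,48,7),[(353.8,392.5),(383.3,378.9)]),((-75,-48,7),(75,-48,7),[(399.3,431.9),(429.6,414.8)]),
((-75,-48,7),(-75,48,7),[(330.3,405.7),(351.5,439.8)]),((75,-48,7),(75,48,7),[(409.9,375.4),(434.9,410.3)]),
((-63,17,24),(63,17,24),[(359.5,403),(396.5,384)])]
p,r=linefit('scene',S,(.54,-.32,.03));print(p*1000,np.degrees(p[2]),r.round(2))
# top: 7.8x from (420,236)
g=lambda x,y:(420+x/7.8-.5,236+y/7.8-.5)
T=[((75,48,7),(75,-48,7),[g(120,93),g(330,79)]),((-75,48,7),(-75,-48,7),[g(140,549),g(300,541)]),
((75,48,7),(-75,48,7),[g(72,120),g(95,420)]),((75,-48,7),(-75,-48,7),[g(355,90),g(382,390)])]
p,r=linefit('top',T,(.54,-.32,.03));print(p*1000,np.degrees(p[2]),r.round(2))
E
```

```text
[ 540.29329375 -322.21301932   29.45655024] 1.6877360079913568 [ 0.2   0.65  0.69 -0.38  0.01  0.16  0.55 -0.71 -0.16 -1.01]
[ 541.94568475 -319.30240367   31.40929487] 1.7996200337224326 [-0.03 -0.27  0.03  0.26 -0.18  0.01  0.1   0.06]
```

```bash
python3 - <<'E'
from h import *
R=[180,0,1.8]; x,y=.5417,-.3197
robot.line_to([.5849,-.0066,.19],[180,0,-10.2],velocity=.2)
robot.move_to([x,y,.19],R); st()
robot.line_to([x,y,.050],R,velocity=.12); robot.pause(.3); st()
print(np.mean([robot.current_tool_pos() for _ in range(20)],0),F(10).round(1))
save('s6',vision.grab_frame('scene'));save('t6',vision.grab_frame('top'))
E
python3 -c "
from crop import crop
crop('pics/s6.png','pics/b4.png',320,340,120,110,6)
crop('pics/t6.png','pics/b5.png',415,230,75,85,7)"
```

```text
t 29.23 tcp [ 542.9 -317.1  189. ] rot [-179.8    0.     2. ] F [ 0.1  1.  -2.3] gap 0.691
t 30.85 tcp [ 541.9 -319.8   50.4] rot [180.   -0.    1.8] F [ 0.2  0.1 -1.8] gap 0.691
[ 0.54191406 -0.3198114   0.05041504] [ 0.2  0.1 -1.8]
```

View pics/b4.png

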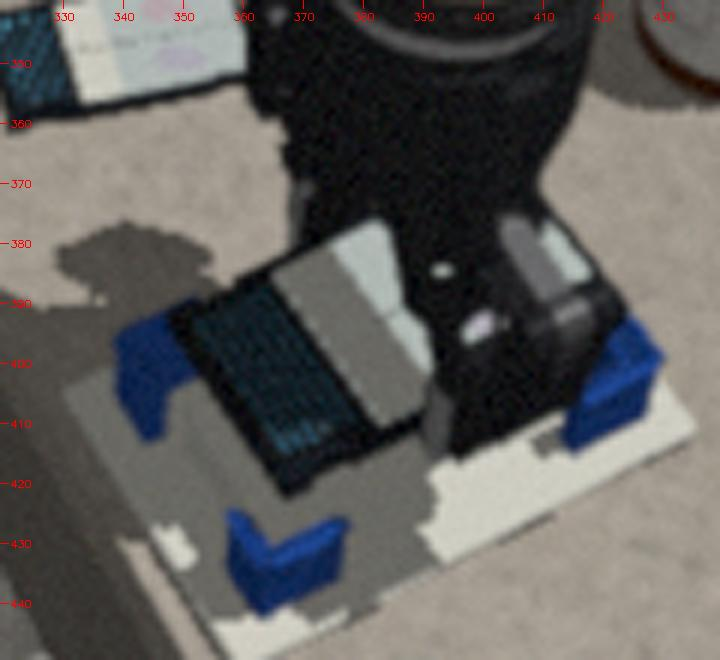

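View pics/b5.png

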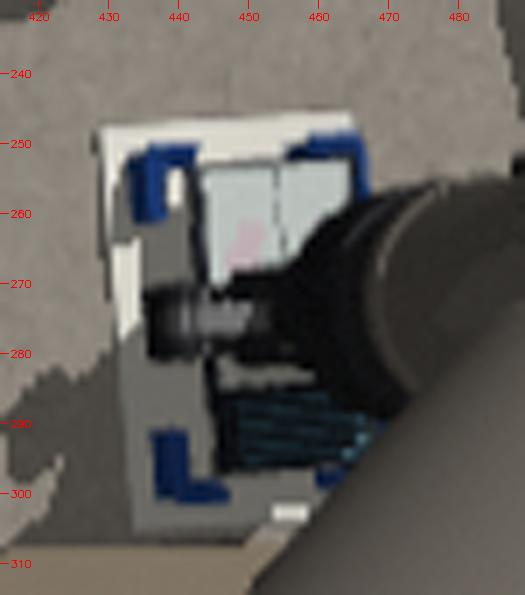

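```bash
python3 - <<'E'
from cf import *
z=55.6
S=[((-55,30,z),(55,30,z),[(348.2,391.2),(365,383.4),(382,375.8)]),((-55,-30,z),(55,-30,z),[(367.3,420.8),(389.5,409.5)]),((-55,-30,z),(-55,30,z),[(348.2,391.2),(367.3,420.8)])]
p,r=linefit('scene',S,(.54,-.32,.03));print(p*1000,np.degrees(p[2]),r.round(2))
T=[((55,30,z),(55,-30,z),[(442.4,252.8),(464.9,252.1)]),((55,30,z),(-55,30,z),[(442.4,252.8),(445.6,296.9)]),((-55,30,z),(-55,-30,z),[(445.6,296.9),(455,296.5)])]
p,r=linefit('top',T,(.54,-.32,.03));print(p*1000,np.degrees(p[2]),r.round(2))
E
cat > o2.py <<'E'
from ov import *
z=55.6
CAR=rect(-55,55,-30,30,z)
for cam,src,pc,pk,c in(('scene','pics/s6.png',(.5403,-.3222,np.radians(1.75)),(.5419,-.3198,np.radians(1.8)),(320,340,120,110,5)),('top','pics/t6.png',(.5419,-.3193,np.radians(1.8)),(.5419,-.3198,np.radians(1.8)),(415,230,75,85,6))):
    draw(src,cam,CRA,pc,'pics/o_%s.png'%cam,*c)
    draw(src,cam,CAR,pk,'pics/p_%s.png'%cam,*c)
import numpy as np
f=lambda i:cv2.copyMakeBorder(i,0,550-i.shape[0],0,0,0)
a=cv2.imread('pics/p_scene.png');b=cv2.imread('pics/p_top.png')
cv2.imwrite('pics/p.png',cv2.resize(np.hstack([f(a),f(b)]),None,fx=.75,fy=.75))
E
python3 o2.py
```

```text
[ 542.76974299 -324.06319953   16.36194364] 0.9374703149919589 [ 0.35  0.28  0.48 -0.3  -0.72 -0.11  0.11]
[ 543.98157271 -321.23981258   13.38017209] 0.7666273901901113 [ 0.2   0.39  0.14 -0.14 -0.29 -0.29]
```

View pics/p.png

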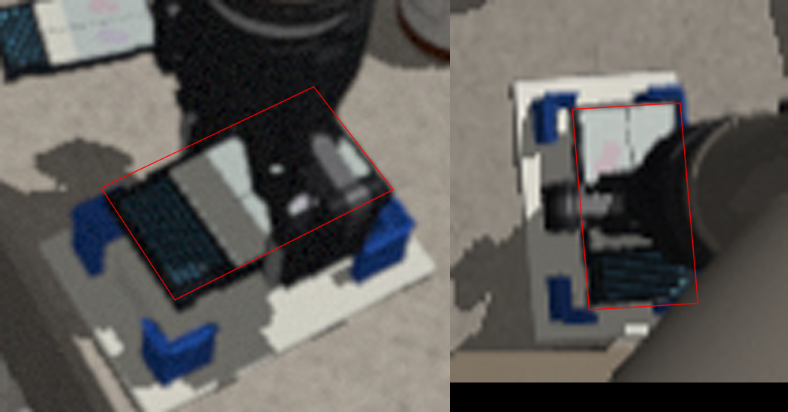

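```bash
python3 - <<'E'
from h import *
R=[180,0,2.5]; x,y=.5399,-.3183
robot.line_to([x,y,.0425],R,velocity=.05); robot.pause(.2); st()
save('s7',vision.grab_frame('scene'));save('t7',vision.grab_frame('top'))
E
python3 -c "
from crop import crop
crop('pics/s7.png','pics/b4.png',320,340,120,110,6)
crop('pics/t7.png','pics/b5.png',415,230,75,85,7)"
```

```text
t 31.46 tcp [ 540.  -318.4   42.6] rot [180.   -0.    2.5] F [ 0.2  0.2 -2.5] gap 0.691
```

View pics/b4.png

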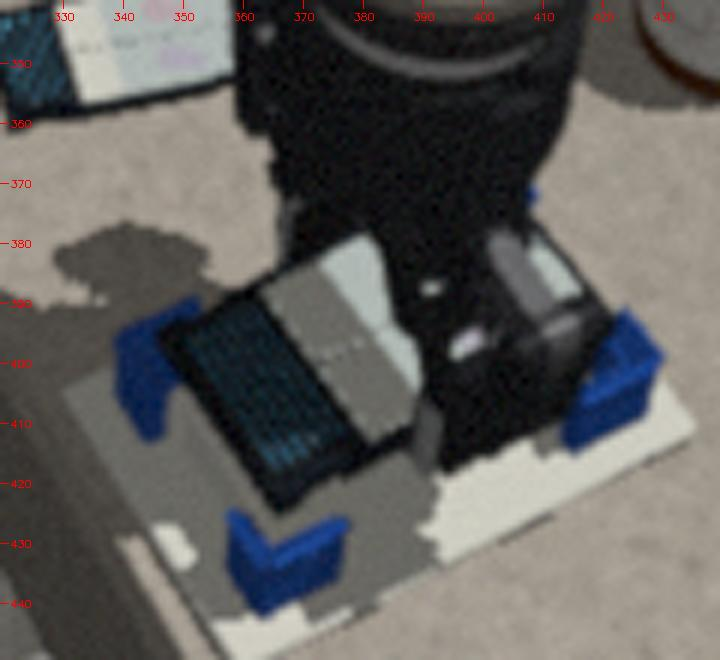

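View pics/b5.png

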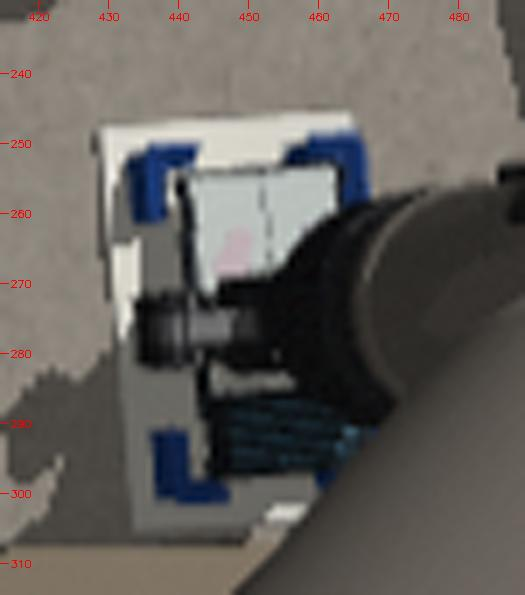

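Run:
```python
from cf import *
z=47.8
S=[((-55,30,z),(55,30,z),[(346.2,395.3),(379.5,378.3)]),((-55,-30,z),(55,-30,z),[(366.2,423.7),(387.8,412.3)]),((-55,-30,z),(-55,30,z),[(346.2,395.3),(366.2,423.7)])]
p,r=linefit('scene',S,(.54,-.32,.03));print(p*1000,np.degrees(p[2]),r.round(2))
T=[((55,30,z),(55,-30,z),[(439.9,254.1),(462.8,253.1)]),((55,30,z),(-55,30,z),[(439.9,254.1),(444.2,297.8)]),((-55,30,z),(-55,-30,z),[(444.2,297.8),(460,296.6)])]
p,r=linefit('top',T,(.54,-.32,.03));print(p*1000,np.degrees(p[2]),r.round(2))
# direct: predicted carrier at TCP vs. locator inner corner in images, top of lead-in z=37
for cam,pc in(('scene',(.5403,-.3222,.03)),('top',(.5419,-.3193,.0314))):
    print(cam,proj(cam,W(pc,np.array([(sx*.0565,sy*.0315,.030) for sx in(-1,1) for sy in(1,-1)]))).round(1).tolist())
```

```text
[ 540.1624005  -322.37255921   54.13733697] 3.1018409225271864 [ 0.64  0.51 -0.62 -0.43 -0.22  0.21]
[ 542.20417932 -318.58842779   38.17743433] 2.1874058598016846 [ 0.18  0.67  0.17 -0.17 -0.35 -0.48]
scene [[344.3, 399.5], [364.5, 430.9], [401.7, 371.9], [423.5, 400.7]]
top [[441.5, 298.7], [466.3, 297.2], [437.8, 253.9], [462.4, 252.5]]
```

```bash
python3 - <<'E'
from h import *
R=[180,0,2.2]; x,y=.5398,-.3185
robot.line_to([x,y,.0415],R,velocity=.05); b=F(10)
hit=robot.line_to([x,y,.0262],R,velocity=.02,f_stop=8); 
print(hit,(F(10)-b).round(1),np.mean([robot.current_tool_pos() for _ in range(20)],0).round(4)); st()
save('s8',vision.grab_frame('scene'));save('t8',vision.grab_frame('top'))
E
python3 -c "
from crop import crop
crop('pics/s8.png','pics/b4.png',320,340,120,110,6)
crop('pics/t8.png','pics/b5.png',415,230,75,85,7)"
```

```text
False [-0.7  0.6  6.9] [ 0.54   -0.3187  0.0269]
t 32.73 tcp [ 540.  -318.7   26.9] rot [180.   -0.    2.2] F [-0.9  0.8  4.4] gap 0.694
```

View pics/b4.png

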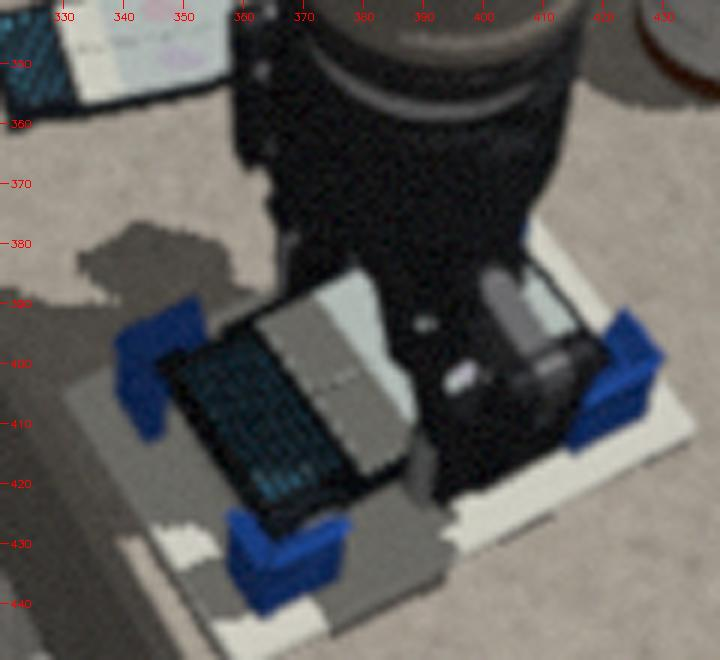

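```bash
python3 - <<'E'
from h import *
fingers.gripper_to(1.0); st()
robot.line_to([.5398,-.3185,.10],velocity=.08); 
robot.line_to([.5398,-.3185,.20],velocity=.2); 
robot.move_to([.45,-.05,.25],[180,0,2.2]); st()
save('s9',vision.grab_frame('scene'));save('t9',vision.grab_frame('top'))
E
python3 -c "
from crop import crop
crop('pics/s9.png','pics/b4.png',320,360,120,95,6.5)
crop('pics/t9.png','pics/b5.png',415,230,75,85,7)"
```

```text
t 33.21 tcp [ 539.7 -318.4   25.8] rot [-180.     0.     2.2] F [-0.4  0.3  0.1] gap 0.999
t 36.04 tcp [450.2 -50.9 249.7] rot [179.9   0.    2.1] F [-0.2 -1.2  1. ] gap 0.995
```

View pics/b4.png

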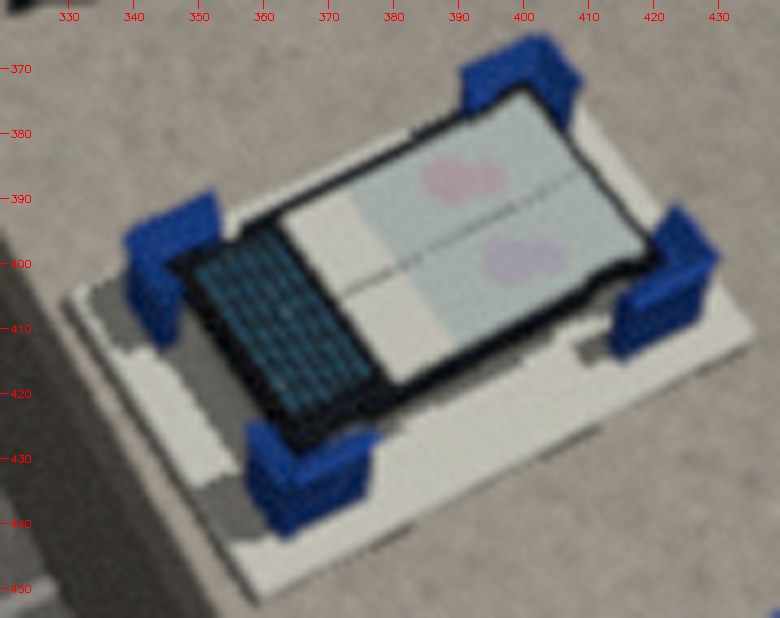

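View pics/b5.png

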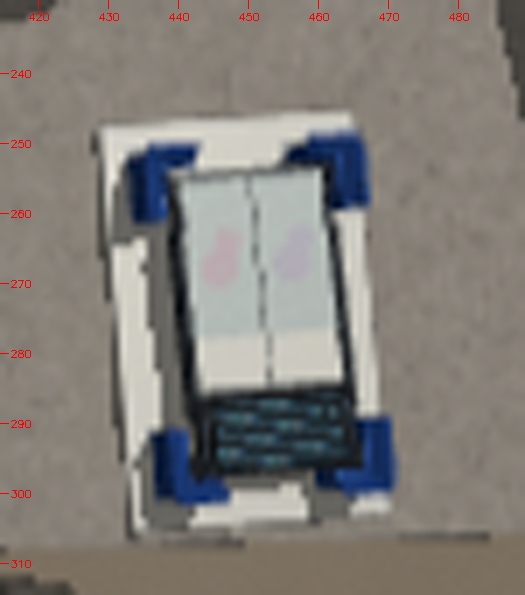

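View pics/s9.png

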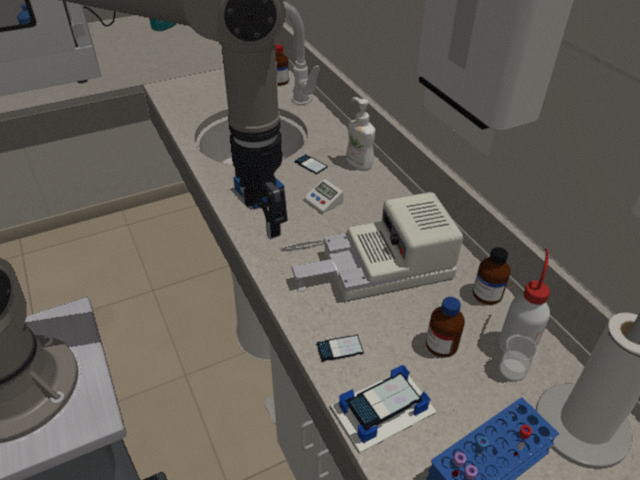

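Run:
```python
from ov import *
CAR=rect(-55,55,-30,30,32)
draw('pics/s9.png','scene',CAR,(.5403,-.3222,.03),'pics/q1.png',320,360,120,95,4)
draw('pics/t9.png','top',CAR,(.5419,-.3193,.0314),'pics/q2.png',415,230,75,85,4.4)
a=cv2.imread('pics/q1.png');b=cv2.imread('pics/q2.png');h=380
cv2.imwrite('pics/q.png',np.hstack([cv2.copyMakeBorder(i,0,h-i.shape[0],0,0,0) for i in(a,b)]))
```

```text
(no output)
```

View pics/q.png

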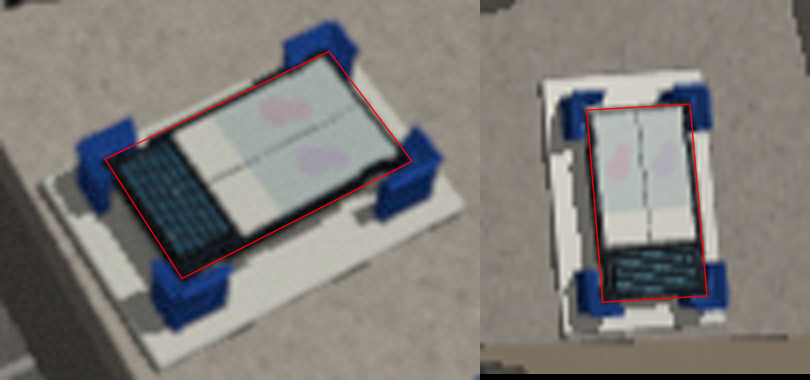

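The outline of a carrier lying home matches the picture in both views, to about a pixel. I'm handing the job in.

```bash
python3 -c "
from station import *
from station import robot,workorder
print(robot.current_time_s()); workorder.close_job()"
```

```text
36.1417
the job is handed in; nothing more can be done
```

The carrier was drawn out to the stop, lifted by its sides, laid in the cooling cradle and let go. The job was handed in at 36.1 s, with the arm clear of everything.

- **Drawing out:** I used the large carrier in the dryer bay, not the loose look-alikes at scene pixels (339,350) and (309,167). The press was mostly 14–16.5 N. It fell to about 9–11 N early on, and the finger may have slipped 2–3 mm on the strip before I pressed harder. After that it held, with brief dips to about 12 N at the stop and a highest reading of 18.6 N while easing off there. The finger stalled after about 80 mm of travel as the pull rose to 11 N, and the picture showed the carrier against the stop.
- **Lifting and placing:** The jaws closed to about 59 mm, which matches the carrier's width. It went down into the cradle with about 7 N upward and under 1 N sideways, at the height expected for a carrier fully home.
- **Last checks:** Both cameras show the carrier flat inside all four locators, with the slides in place. In the scene view the bottle, timer and forceps look unmoved. The slide box is partly behind the gripper there, but the arm never went near it.
- **Disagreement:** The two cameras differed by about 2–4 mm on where the dryer and cradle are. I used the closed grip and the carrier's position relative to the cradle in each picture to correct for this.

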